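# Shut the water off and pull the filter strainer for inspection

### The job

Shut off the supply of the twin water filter by turning its red lever the full quarter turn to the closed stop, so that it stands across the pipe. Only then draw the blue-headed strainer up out of its bowl, tip it over on its side until it is level or within about 30 degrees of level, and finish while still holding it like that in the gripper, still, with all of it at least 17 cm above the worktop, so that its mesh can be looked over. Leave the valve shut, and leave the grey-headed cartridge in its bowl and the bottle, tub and brush where they are.

Things in the scene. Friction and masses are not known exactly. Their poses are not given: they have to be found in the camera images.
- filter_unit: Twin water filter fixed on the worktop. White base plate 100 x 400 x 8 mm, long along unit y; origin on the worktop. Two clear round bowls, 56 mm outside, 44 mm inside, rims 95 mm above the worktop, at unit (x, y) = (0, -140) and (0, -30) mm. A copper pipe 18 mm thick, axis 45 mm high, runs along y at x = 0 to the brass valve at y = +80 and an elbow at y = +190 mm.
- valve_pivot (a point): Point on the valve lever's upright hinge axis, at mid-height of the lever, 96 mm above the worktop (unit x, y = 0, +80 mm). Axes parallel to the filter unit's.
- valve_lever (a joint): Red valve lever's angle, 0 to 1.571 rad between hard stops. 0 = open: it points along the pipe to the unit's +y. 1.571 = closed: it points to the unit's -x, across the pipe. Grows counter-clockwise seen from above; stays where it is left; turning takes about 0.12 N m (2 N at 60 mm).
- lever_tip (a point): Outer end of the red lever, 92 mm from the hinge axis and at mid-height of the lever. The red sleeve, 14 mm wide and 16 mm tall (z = 88 to 104 mm), spans 24 to 92 mm from the axis; under it there is free air down to the pipe's top at 54 mm.
- strainer: Blue-headed strainer, 0.09 to 0.18 kg, loose, upright in either bowl. Origin at the centre of its foot, z towards the head. Steel mesh body 36 mm in diameter, z = 0 to 75 mm; blue flange 54 mm in diameter, z = 75 to 81 mm, resting on the bowl's rim (so the foot starts 20 mm above the worktop and rises 75 mm to leave the bowl); upright blue finger bar above it.
- strainer_grip (a point): Middle of the strainer's finger bar, at z = 105 mm of the strainer; same axes as the strainer. The bar is 44 mm along the strainer's x, 14 mm thick along its y and spans z = 81 (flange top) to 119 mm. Grip it across its thickness.
- cartridge: Grey-headed white cartridge of the same shape and size as the strainer, standing in the other bowl. To be left alone.
- softener: Yellow bottle, 60 mm in diameter, 140 mm tall, standing near the filter's unit -y end; origin under its centre. To be left alone.
- tub: White tub with a green lid, 64 mm in diameter, 65 mm tall, beyond the filter; origin under its centre. To be left alone.
- brush: Small brush, 180 mm long, lying along its x, beyond the filter. To be left alone.
Things that resemble listed ones, but are neither listed nor needed, are in the scene too. Of the things like the strainer, leave any that is green, orange or pink; of the rest the larger one is meant.

How it is judged:
On the way, in this order (a step that is already met when the one before it is completed fails the run):
1. the valve lever is turned to its closed stop (over 1.45 rad) (value of joint valve_lever above 1.45 rad), for 0.2 s.
2. the strainer is drawn up clear of its bowl with the valve still shut (z of strainer in the frame of filter_unit above 0.1 m and value of joint valve_lever above 1.4 rad and contact force between the fingers and strainer above 0.5 N), for 0.1 s.
At the end, for the whole second after the job is handed in: Valve shut (over 1.4 rad); strainer held still by the fingers alone, its long axis 50 to 130 degrees from upright, foot and bar over 150 mm above the worktop, touching neither filter nor bystanders; cartridge, bottle, tub and brush within 30 mm of their places, the first three upright (value of joint valve_lever above 1.4 rad and angle between strainer's own z axis and vertical between 0.87 and 2.27 rad and height (world z) of each of strainer, strainer_grip above 0.15 m and contact force between the fingers and strainer above 0.5 N and linear speed of strainer below 0.03 m/s and angular speed of strainer below 0.2 rad/s and contact force between strainer and filter_unit below 0.05 N and contact force between strainer and cartridge below 0.05 N and contact force between strainer and softener below 0.05 N and contact force between strainer and tub below 0.05 N and contact force between strainer and brush below 0.05 N and distance of each of cartridge, softener, tub, brush from where it was at the start of the episode below 0.03 m and angle between each of cartridge, softener, tub's own z axis and vertical below 0.2 rad); the arm keeps its last pose, push and grip.
It fails at once if the strainer is raised more than 15 mm in its bowl while the valve is not shut (z of strainer in the frame of filter_unit above 0.035 m and value of joint valve_lever below 1.4 rad).
It fails at once if the grey-headed cartridge is moved by more than 30 mm (distance of cartridge from where it was at the start of the episode above 0.03 m).
It fails at once if the yellow bottle is moved by more than 30 mm (distance of softener from where it was at the start of the episode above 0.03 m).
It fails at once if the white tub is moved by more than 30 mm (distance of tub from where it was at the start of the episode above 0.03 m).
It fails at once if the brush is moved by more than 30 mm (distance of brush from where it was at the start of the episode above 0.03 m).
It also fails if it takes over 51 s, if anything falls off the work surface, if the arm or the gripper's body presses on something with over 40 N, if the wrist force passes 120 N, or if a joint passes its speed limit or range.

### The arm

A 6-joint arm with a two-finger parallel gripper is mounted at the origin on the work surface. World frame = base frame: x ahead of the robot, y to its left, z up, the work surface at z = 0. Lengths are in m, angles in rad, forces in N, time in s.
With the tool pointing down it reaches from about 0.35 to 0.975 m from the base axis. Payload 4.9 kg.
Tool frame: the origin (TCP) lies at the very end of the fingers, on their centre line; the grasp point (between the pads) lies 19 mm behind it; z points along the fingers, y is the line along which they close (so a half turn about z gives the same grasp; the last joint's range is limited). The gripper opens to 85 mm and grips with 20 to 120 N. Pads are 22 mm wide; open, the fingers measure 114 mm over their backs; the gripper's body (76 mm by 85 mm) begins 54 mm behind the grasp point. The pads swing forward as they close: fully open they stand 13 mm farther back than shut.
Start: joints at [-1.285, 0.053, 1.613, -0, 1.476, -0.119], TCP at [0.246, -0.574, 0.231] pointing down, gripper open.
Joint ranges: [-3.01, 3.01], [-1.01, 2.22], [0.06, 2.58], [-1.02, 4.17], [0.09, 2.62], [-3.14, 3.14]. Speed limits (rad/s): [2.57, 2.57, 3.14, 3.14, 3.14, 3.14].

### API

Orientations are given as a unit quaternion [w, x, y, z].
In Python, from plant import monitor, vision, manip gives the robot as it stands. The module is installed in compiled form; this text tells all that it offers.
- The arm moves only by the tool arm_command, never from a script. Its argument "rows" is a list of rows, each a list of 3 entries, a list of its own where there are three numbers: the finger opening in mm, from 0 to 85.4, then the shift along the world's x, y, z in units of 30 cm (1.0 is 30 cm), then the turn, a rotation vector about the world's x, y, z in units of pi/2 rad (1.0 is pi/2 rad). In form: [[claw, [x, y, z], [wx, wy, wz]], ...]. A call has 1 to 12 rows; each row is the pose to reach, as a shift and turn from the pose commanded when the call began; what a row does not reach only later rows make up. A row lasts 1/12 s, in which the tool goes at most 41.7 mm and 7.16 degrees, less where a joint would pass 70% of its speed; a pose out of reach is approached as far as the arm can. A call with a number of a shift or a turn outside -1 to 1 is refused whole. A call with a gripper value outside its range is refused whole. The fingers move at their own pace and stop on an object; the grip force is fixed at half the most. Time passes only in rows, so rows that repeat a pose let the fingers close. It gives the time, the measured TCP pose, the force, the opening and the grip force at its end, in the units of the state.
- monitor.state(): the state, without advancing time (a new reading comes with each control period).
- vision.grab_frame(name): name is "scene" or "top"; returns a dict with "color" (420x560x3 uint8, red, green, blue), "z_map" (420x560 float32, m along the optical axis (not along the pixel's ray), 0 where there is no reading), "mtx" (3x3 intrinsics, pixels), "R" (3x3) and "t" (3): a world point X has camera coordinates R X + t. Camera axes: x right, y down, z forward; pixel columns grow to the right and rows downward; lengths in m; the calibration is good to about 2 mm. A picture is of the moment at which its call begins.
- manip.job_done(): hands the job in; it is judged then, once.
The state is a dict: "time": time; "joint_pos": joint angles; "joint_vel": joint speeds; "joint_efforts": joint torques, N m; "tool_pos": TCP position; "tool_rot": TCP orientation; "contact_force": force on the tool from outside, world axes, zero at the start; "ft_torque": the same for the moment, N m; "gripper_width": opening from 0.0 (shut) to 1.0 (fully open); "grasp_force": force on a finger pad.
Only numpy, scipy, OpenCV 4.12 (cv2) and the standard library are available. Lean on these libraries where they do the work, as an engineer would, in place of code of your own. Each camera call takes 0.05 s, during which the arm holds its last target. There are 200 camera calls.

## Working session

There is one attempt and no reset: what is moved stays moved. The work goes in short steps, Python scripts to look and compute and a tool call to move; the robot and the scene stay as the last step left them, time stands still between calls to the robot, and variables do not carry over. Pictures are saved under pics/ and viewed, at most 10 in all, crops included, and the job is handed in when it is done.

Besides the shell and the picture viewer there is one more tool, called after ">>>" as name(argument=value, ...), one argument or row to a line, values as JSON. arm_command: Moves the arm, as the interface text tells. Shifts and turns lie within -1 to 1; 1 stands for 30 cm of shift or pi/2 rad of turn. Its arguments: {"type":"object","properties":{"rows":{"type":"array"}},"required":["rows"]}

```bash
mkdir -p pics
cat > h.py <<'E'
import numpy as np, cv2
from plant import monitor, vision, manip
def grab(n):
    f=vision.grab_frame(n); return f
def cloud(f):
    z=f['z_map']; h,w=z.shape; u,v=np.meshgrid(np.arange(w),np.arange(h))
    K=f['mtx']; c=np.stack([(u-K[0,2])/K[0,0]*z,(v-K[1,2])/K[1,1]*z,z],-1)
    X=(c-f['t'])@f['R']; X[z==0]=np.nan
    return X
def save(img,n): cv2.imwrite('pics/'+n,img[...,::-1])
E
python3 - <<'E'
from h import *
import pickle
for n in('scene','top'):
    f=grab(n); save(f['color'],n+'0.png'); pickle.dump(f,open(n+'0.pkl','wb'))
    print(n,-f['R'].T@f['t'],f['R'][2],f['mtx'][0,0])
s=monitor.state();print(s)
E
```

```text
scene [ 1.13935397 -0.13138058  0.77900591] [-0.64992765  0.08620966 -0.75509069] 387.2951797319966
top [ 0.49434902 -0.04839583  1.15087881] [ 0.07550328 -0.00511422 -0.99713244] 413.63183022680516
{'time': 0.1, 'joint_pos': array([-1.28500053e+00,  5.33279269e-02,  1.61413900e+00, -3.52269723e-06,
        1.47600398e+00, -1.19005598e-01]), 'joint_vel': array([-0.00056222,  0.00015827, -0.00500483, -0.00109367, -0.00100636,
        0.00016099]), 'joint_efforts': array([ 3.62870624e-04, -3.94907355e+01, -3.71362710e+01, -1.45904269e-04,
        3.98869146e-03, -7.79135604e-06]), 'tool_pos': array([ 0.24598566, -0.57395099,  0.23017353]), 'tool_rot': array([-9.35718206e-04,  9.79586343e-01,  2.01021675e-01, -7.99751182e-05]), 'contact_force': array([0.04986296, 0.2241923 , 0.20176071]), 'ft_torque': array([-0.03091769,  0.0563598 ,  0.04742754]), 'grasp_force': 0.0, 'gripper_width': 1.001798731265181}
```

View pics/scene0.png

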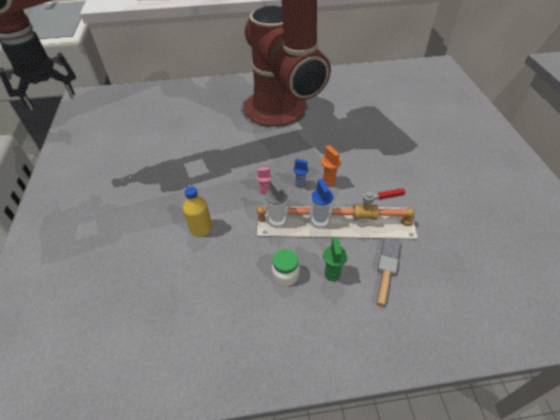

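View pics/top0.png

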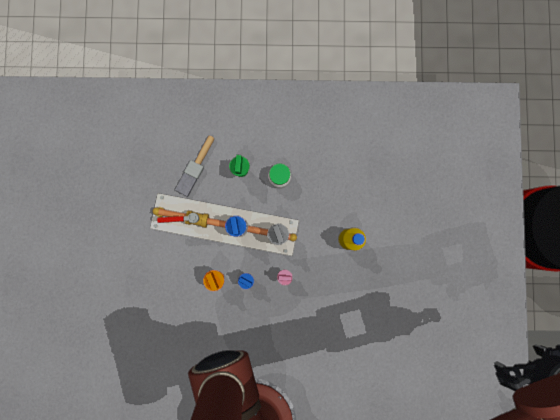

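The scene view shows the unit with the larger blue head in a bowl (321,195) and grey (275,195), and the red lever at (390,194). Strainer-like things in the top view are blue in a bowl (236,226), small blue (246,281), orange (214,280), pink (285,277) and green (240,166). The blue one at (236,226) is the larger of those that aren't green, orange or pink, and it stands in a bowl, so it is the one meant. I'll confirm this in an enlarged crop and measure.

```bash
cat > m.py <<'E'
from h import *
import pickle
def comps(f,lo,hi,zr,name):
    X=cloud(f); hsv=cv2.cvtColor(f['color'],cv2.COLOR_RGB2HSV)
    m=cv2.inRange(hsv,lo,hi)
    m[~((X[...,2]>zr[0])&(X[...,2]<zr[1])&(X[...,0]>0.3))]=0
    n,l,st,c=cv2.connectedComponentsWithStats(m)
    for i in range(1,n):
        if st[i,4]<15: continue
        P=X[l==i]; xy=P[:,:2].astype(np.float32)
        r=cv2.minAreaRect(xy)
        print(name,'px',c[i].round(),st[i,4],'mean',P.mean(0).round(4),'z',np.percentile(P[:,2],[3,50,97]).round(3),'rect',np.round(r[0],4),np.round(r[1],4),round(r[2],1))
if __name__=='__main__':
    for n in('top','scene'):
        f=pickle.load(open(n+'0.pkl','rb'));print(n)
        comps(f,(105,120,60),(125,255,255),(.02,.3),'blue')
        comps(f,(105,120,60),(125,255,255),(.117,.16),'bluebar')
        comps(f,(0,170,90),(4,255,255),(.06,.13),'red')
        comps(f,(0,0,150),(180,60,255),(.0,.018),'plate')
        comps(f,(0,0,60),(180,50,190),(.08,.16),'grey')
    f=pickle.load(open('top0.pkl','rb'))
    a=cv2.resize(f['color'][180:300,140:310],None,fx=4,fy=4,interpolation=cv2.INTER_CUBIC); save(a,'crop1.png')
E
python3 m.py
```

```text
top
blue px [235. 226.] 332 mean [0.5267 0.0469 0.113 ] z [0.097 0.102 0.141] rect [0.5278 0.049 ] [0.0484 0.051 ] 0.6
blue px [358. 239.] 94 mean [ 0.4974 -0.2554  0.1391] z [0.136 0.139 0.142] rect [ 0.4978 -0.2556] [0.0219 0.0249] 0.7
blue px [245. 281.] 193 mean [0.3864 0.0223 0.0713] z [0.058 0.063 0.093] rect [0.3856 0.0229] [0.0385 0.0394] 63.9
bluebar px [234. 225.] 113 mean [0.5273 0.0478 0.1372] z [0.124 0.138 0.141] rect [0.5275 0.0485] [0.0433 0.0142] 11.6
bluebar px [358. 239.] 94 mean [ 0.4974 -0.2554  0.1391] z [0.136 0.139 0.142] rect [ 0.4978 -0.2556] [0.0219 0.0249] 0.7
red px [170. 219.] 111 mean [0.5425 0.2138 0.1032] z [0.1   0.103 0.107] rect [0.5424 0.2135] [0.0104 0.0639] 1.0
plate px [193. 169.] 25 mean [0.6864 0.175  0.0169] z [0.015 0.017 0.018] rect [0.6875 0.1742] [0.0116 0.0356] 79.1
plate px [222. 211.] 1560 mean [0.5703 0.095  0.0075] z [0.003 0.007 0.011] rect [0.5644 0.0831] [0.4006 0.0397] 79.7
plate px [221. 236.] 1438 mean [0.5007 0.0944 0.0074] z [0.003 0.008 0.012] rect [0.506  0.0938] [0.4004 0.0403] 79.8
grey px [192. 217.] 101 mean [0.5467 0.
[... 1140 characters left out ...]
.5
plate px [348. 216.] 28 mean [0.5256 0.1234 0.0092] z [0.007 0.009 0.012] rect [0.526  0.1239] [0.0114 0.0177] 1.0
plate px [385. 217.] 19 mean [0.5411 0.2154 0.0089] z [0.007 0.009 0.011] rect [0.5408 0.2163] [0.0084 0.019 ] 3.9
plate px [341. 231.] 1814 mean [0.5689 0.0932 0.0089] z [0.005 0.009 0.012] rect [0.5639 0.0821] [0.4062 0.058 ] 81.2
grey px [276. 196.] 498 mean [ 0.5172 -0.0634  0.1097] z [0.083 0.103 0.141] rect [ 0.5113 -0.0619] [0.0495 0.0543] 0.0
grey px [369. 197.] 142 mean [0.5491 0.1565 0.102 ] z [0.09  0.103 0.112] rect [0.5477 0.1608] [0.0383 0.0254] 82.8
grey px [320. 205.] 108 mean [0.5452 0.0396 0.0889] z [0.081 0.089 0.096] rect [0.5399 0.04  ] [0.055 0.028] 66.2
```

View pics/crop1.png

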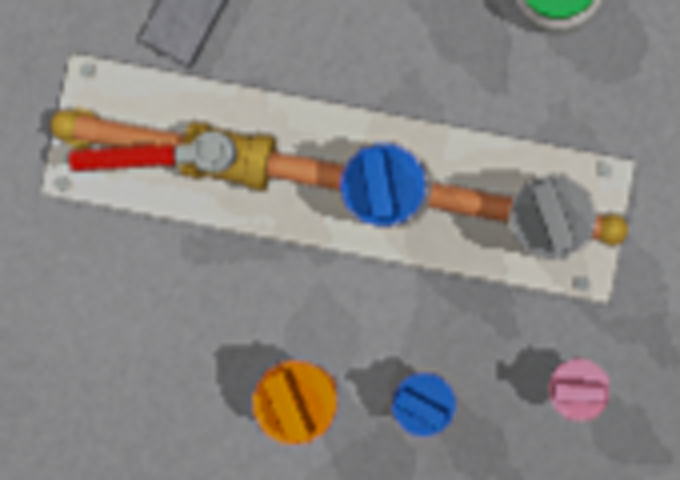

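The crop confirms it. The large blue head at crop (383,187) is in the bowl next to the valve. The small blue one at (423,405) stands loose. The lever points from about (210,150) to (70,160), roughly 15° past open. Now I move over to the lever with the fingers shut.

>>> arm_command(
  rows=[
    [85, [0.63, 0.99, 0.1], [0, 0, 0]],
    [60, [0.63, 0.99, 0.1], [0, 0, 0]],
    [30, [0.63, 0.99, 0.1], [0, 0, 0]],
    [0, [0.63, 0.99, 0.1], [0, 0, 0]],
    [0, [0.63, 0.99, 0.1], [0, 0, 0]],
    [0, [0.63, 0.99, 0.1], [0, 0, 0]],
    [0, [0.63, 0.99, 0.1], [0, 0, 0]],
    [0, [0.63, 0.99, 0.1], [0, 0, 0]],
    [0, [0.63, 0.99, 0.1], [0, 0, 0]],
    [0, [0.63, 0.99, 0.1], [0, 0, 0]],
  ],
)

```text
time: 0.93
tool_pos: [0.4369, -0.2741, 0.2615]
tool_rot: [-0.0, 0.979, 0.204, 0.001]
contact_force: [-0.5, -0.1, 0.3]
gripper_width: -0.003
grasp_force: 0.0
```

>>> arm_command(
  rows=[
    [0, [0.28, 0.97, 0], [0, 0, 0]],
    [0, [0.28, 0.97, 0], [0, 0, 0]],
    [0, [0.28, 0.97, 0], [0, 0, 0]],
    [0, [0.28, 0.97, 0], [0, 0, 0]],
    [0, [0.28, 0.97, 0], [0, 0, 0]],
    [0, [0.28, 0.97, 0], [0, 0, 0]],
    [0, [0.28, 0.97, 0], [0, 0, 0]],
    [0, [0.28, 0.97, 0], [0, 0, 0]],
    [0, [0.28, 0.97, 0], [0, 0, 0]],
  ],
)

```text
time: 1.68
tool_pos: [0.5193, 0.0154, 0.2607]
tool_rot: [-0.0, 0.979, 0.203, -0.001]
contact_force: [0.8, -0.6, -0.5]
gripper_width: -0.002
grasp_force: 0.0
```

>>> arm_command(
  rows=[
    [0, [0.2, 0.72, 0], [0, 0, 0]],
    [0, [0.2, 0.72, 0], [0, 0, 0]],
    [0, [0.2, 0.72, 0], [0, 0, 0]],
    [0, [0.2, 0.72, 0], [0, 0, 0]],
    [0, [0.2, 0.72, 0], [0, 0, 0]],
    [0, [0.2, 0.72, 0], [0, 0, 0]],
    [0, [0.2, 0.72, -0.3], [0, 0, 0]],
    [0, [0.2, 0.72, -0.3], [0, 0, 0]],
    [0, [0.2, 0.72, -0.3], [0, 0, 0]],
    [0, [0.2, 0.72, -0.45], [0, 0, 0]],
    [0, [0.2, 0.72, -0.45], [0, 0, 0]],
    [0, [0.2, 0.72, -0.45], [0, 0, 0]],
  ],
)

```text
time: 2.68
tool_pos: [0.5775, 0.2275, 0.124]
tool_rot: [0.0, 0.98, 0.2, -0.003]
contact_force: [-1.0, 0.4, 0.1]
gripper_width: -0.003
grasp_force: 0.0
```

Run:
```python
from h import *
a=grab('scene')['color'][120:260,300:460]; b=grab('top')['color'][170:290,130:290]
r=lambda i:cv2.resize(i,(400,int(400*i.shape[0]/i.shape[1])),interpolation=cv2.INTER_CUBIC)
a,b=r(a),r(b); h=max(len(a),len(b)); p=lambda i:np.pad(i,((0,h-len(i)),(0,0),(0,0)))
save(np.hstack([p(a),p(b)]),'near.png'); print(monitor.state()['tool_pos'])
```

```text
[0.58044132 0.22880906 0.12868987]
```

View pics/near.png

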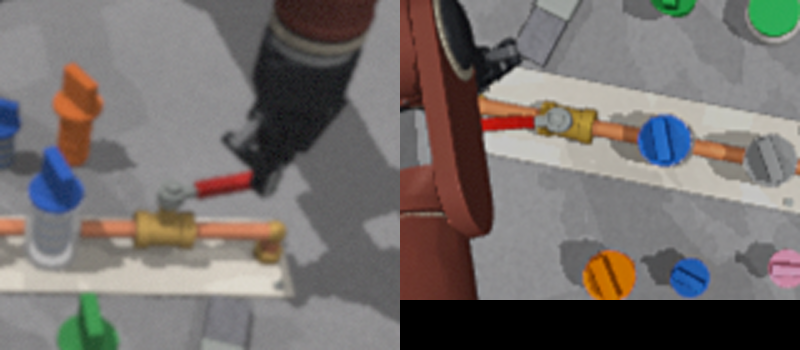

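The fingertip is just on the +x side of the lever's tip (left picture (258,180); lever from (170,195) to (255,180)). I descend and sweep along the arc.

>>> arm_command(
  rows=[
    [0, [0, 0, -0.08], [0, 0, 0]],
    [0, [0, 0, -0.15], [0, 0, 0]],
    [0, [-0.05, -0.01, -0.15], [0, 0, 0]],
    [0, [-0.08, -0.01, -0.15], [0, 0, 0]],
    [0, [-0.115, -0.007, -0.15], [0, 0, 0]],
    [0, [-0.15, -0.01, -0.15], [0, 0, 0]],
    [0, [-0.18, -0.017, -0.15], [0, 0, 0]],
    [0, [-0.205, -0.03, -0.15], [0, 0, 0]],
    [0, [-0.235, -0.043, -0.15], [0, 0, 0]],
    [0, [-0.26, -0.06, -0.15], [0, 0, 0]],
    [0, [-0.28, -0.08, -0.15], [0, 0, 0]],
    [0, [-0.28, -0.08, -0.15], [0, 0, 0]],
  ],
)

```text
time: 3.78
tool_pos: [0.4935, 0.2046, 0.0809]
tool_rot: [0.0, 0.98, 0.201, -0.001]
contact_force: [0.4, 0.1, -0.3]
gripper_width: -0.001
grasp_force: 0.0
```

```bash
cat > lev.py <<'E'
from m import *
for n in('scene','top'):
    f=grab(n); comps(f,(0,170,90),(4,255,255),(.06,.13),n+' red'); 
s=monitor.state(); print(s['tool_pos'],s['contact_force'])
E
python3 lev.py
```

```text
scene red px [372. 181.] 43 mean [0.502  0.1771 0.105 ] z [0.103 0.105 0.107] rect [0.5023 0.1776] [0.0082 0.046 ] 63.5
top red px [180. 243.] 63 mean [0.4819 0.1862 0.1026] z [0.098 0.103 0.106] rect [0.4826 0.1872] [0.0121 0.0368] 65.7
[0.49413977 0.2049583  0.08072985] [ 0.29909833  0.53730151 -0.41404002]
```

>>> arm_command(
  rows=[
    [0, [-0.02, -0.025, 0], [0, 0, 0]],
    [0, [-0.035, -0.05, 0], [0, 0, 0]],
    [0, [-0.04, -0.06, 0], [0, 0, 0]],
    [0, [-0.04, -0.07, 0], [0, 0, 0]],
    [0, [-0.04, -0.07, 0], [0, 0, 0]],
    [0, [-0.04, -0.07, 0], [0, 0, 0]],
  ],
)

```text
time: 4.38
tool_pos: [0.4837, 0.1882, 0.0816]
tool_rot: [-0.005, 0.98, 0.2, 0.003]
contact_force: [4.1, 17.6, -4.0]
gripper_width: -0.001
grasp_force: 8.7
```

```bash
python3 lev.py
```

```text
scene red px [365. 180.] 54 mean [0.4939 0.1628 0.1051] z [0.103 0.105 0.107] rect [0.4947 0.1637] [0.0113 0.0541] 80.8
top red px [188. 247.] 38 mean [0.4717 0.167  0.1028] z [0.099 0.103 0.107] rect [0.4724 0.1673] [0.0089 0.0265] 75.7
[0.48374321 0.18825627 0.08157378] [ 5.7334893  17.12001562 -4.09866388]
```

The lever is at its closed stop (direction 170.8° against 169.8° expected, with 17 N of reaction). I back off, rise, turn and open over the strainer.

>>> arm_command(
  rows=[
    [0, [0, 0.06, 0], [0, 0, 0]],
    [0, [0, 0.12, 0], [0, 0, 0]],
    [0, [0, 0.12, 0.13], [0, 0, 0]],
    [0, [0, 0.12, 0.26], [0, 0, 0]],
    [0, [0, 0.12, 0.4], [0, 0, 0]],
    [0, [0, 0.12, 0.5], [0, 0, 0]],
    [50, [0.15, -0.15, 0.5], [0, 0, -0.128]],
    [50, [0.15, -0.15, 0.5], [0, 0, -0.128]],
    [50, [0.15, -0.3, 0.5], [0, 0, -0.128]],
    [50, [0.15, -0.463, 0.5], [0, 0, -0.128]],
    [50, [0.15, -0.463, 0.5], [0, 0, -0.128]],
    [50, [0.15, -0.463, 0.5], [0, 0, -0.128]],
  ],
)

```text
time: 5.48
tool_pos: [0.5274, 0.0416, 0.2307]
tool_rot: [0.001, 0.995, 0.099, -0.001]
contact_force: [0.0, 0.4, 0.7]
gripper_width: 0.584
grasp_force: 0.0
```

Run:
```python
from m import *
from scipy.spatial.transform import Rotation as Ro
for n in('scene','top'):
    f=grab(n); comps(f,(0,170,90),(4,255,255),(.06,.13),n+' red'); comps(f,(105,120,60),(125,255,255),(.117,.16),n+' bluebar')
    if n=='scene': save(cv2.resize(f['color'][90:260,230:430],None,fx=3,fy=3),'pre.png')
s=monitor.state(); q=s['tool_rot']; print(s['tool_pos'],s['gripper_width'],Ro.from_quat(np.r_[q[1:],q[0]]).as_matrix()[:,1:].T)
```

```text
scene red px [365. 180.] 54 mean [0.4938 0.1626 0.1049] z [0.103 0.105 0.107] rect [0.4933 0.1627] [0.0088 0.0529] 80.7
scene bluebar px [323. 188.] 145 mean [0.533  0.045  0.1335] z [0.119 0.137 0.142] rect [0.5275 0.0457] [0.0426 0.0131] 11.5
scene bluebar px [190. 192.] 102 mean [ 0.5015 -0.2574  0.139 ] z [0.13  0.14  0.143] rect [ 0.4989 -0.2579] [0.0244 0.0236] 82.7
top bluebar px [358. 239.] 94 mean [ 0.4974 -0.2553  0.1395] z [0.136 0.14  0.142] rect [ 0.4978 -0.2553] [0.0219 0.0249] 0.6
[0.52748394 0.04486547 0.23077309] 0.5860916893684744 [[ 2.00230329e-01 -9.79748591e-01 -7.17294215e-04]
 [-1.66717541e-03  3.91400493e-04 -9.99998534e-01]]
```

View pics/pre.png

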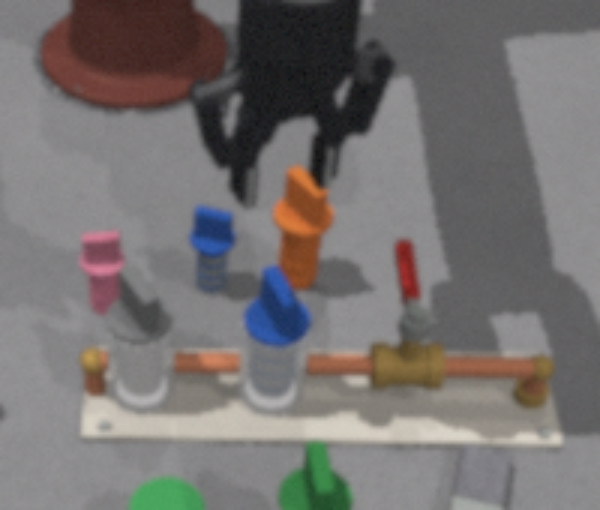

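The lever stands across the pipe (405,270) and the gripper is centred above the blue bar (278,295). I descend and close.

>>> arm_command(
  rows=[
    [50, [0, 0, -0.12], [0, 0, 0]],
    [50, [0, 0, -0.24], [0, 0, 0]],
    [50, [0, 0, -0.32], [0, 0, 0]],
    [50, [0, 0, -0.38], [0, 0, 0]],
    [50, [0, 0, -0.41], [0, 0, 0]],
    [50, [0, 0, -0.41], [0, 0, 0]],
    [0, [0, 0, -0.41], [0, 0, 0]],
    [0, [0, 0, -0.41], [0, 0, 0]],
    [0, [0, 0, -0.41], [0, 0, 0]],
    [0, [0, 0, -0.41], [0, 0, 0]],
    [0, [0, 0, -0.41], [0, 0, 0]],
    [0, [0, 0, -0.41], [0, 0, 0]],
  ],
)

```text
time: 6.58
tool_pos: [0.5296, 0.0457, 0.1105]
tool_rot: [0.0, 0.995, 0.102, 0.002]
contact_force: [-0.5, 1.1, 6.1]
gripper_width: 0.152
grasp_force: 60.9
```

Gripped at 13 mm opening and 61 N. I lift straight up.

>>> arm_command(
  rows=[
    [0, [0, 0, 0.04], [0, 0, 0]],
    [0, [0, 0, 0.1], [0, 0, 0]],
    [0, [0, 0, 0.17], [0, 0, 0]],
    [0, [0, 0, 0.24], [0, 0, 0]],
    [0, [0, 0, 0.31], [0, 0, 0]],
    [0, [0, 0, 0.39], [0, 0, 0]],
    [0, [0, 0, 0.47], [0, 0, 0]],
    [0, [0, 0, 0.56], [0, 0, 0]],
    [0, [0, 0, 0.65], [0, 0, 0]],
    [0, [0, 0, 0.75], [0, 0, 0]],
    [0, [0, 0, 0.75], [0, 0, 0]],
    [0, [0, 0, 0.75], [0, 0, 0]],
  ],
)

```text
time: 7.58
tool_pos: [0.5287, 0.0455, 0.3359]
tool_rot: [0.0, 0.995, 0.102, 0.002]
contact_force: [-0.3, -0.1, -1.1]
gripper_width: 0.151
grasp_force: 59.9
```

Run:
```python
from m import *
f=grab('scene'); comps(f,(0,170,90),(4,255,255),(.06,.13),'red'); comps(f,(105,120,60),(125,255,255),(.117,.6),'blue')
save(cv2.resize(f['color'][20:260,200:440],None,fx=2.4,fy=2.4),'lift.png')
s=monitor.state(); print(s['tool_pos'],s['gripper_width'],s['grasp_force'],s['joint_pos'])
```

```text
red px [365. 179.] 64 mean [0.4918 0.1634 0.105 ] z [0.103 0.105 0.107] rect [0.4918 0.1634] [0.0091 0.0581] 79.4
blue px [329. 117.] 413 mean [0.5393 0.0421 0.3362] z [0.314 0.328 0.366] rect [0.5323 0.0419] [0.0512 0.0443] 70.1
blue px [190. 192.] 101 mean [ 0.5015 -0.2573  0.1387] z [0.13  0.14  0.143] rect [ 0.4991 -0.2567] [0.0233 0.0263] 37.8
[0.52796582 0.04548986 0.33348656] 0.15424559549170277 59.84171748161316 [-5.44470606e-02 -2.15954938e-01  1.69839638e+00 -1.63657381e-04
  1.65875231e+00  1.31279452e+00]
```

View pics/lift.png

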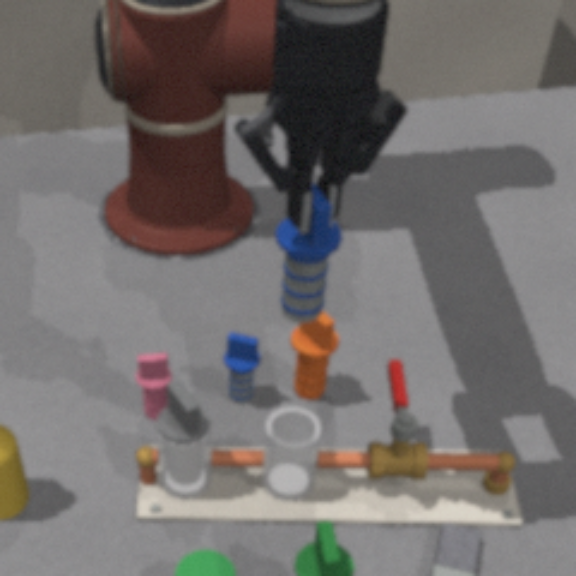

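The strainer is clear of its bowl and held (305,270), and the lever is still across. I try the sideways tilt with a small turn first.

>>> arm_command(
  rows=[
    [0, [0, 0, 0], [0.06, 0, 0]],
    [0, [0, 0, 0], [0.12, 0, 0]],
    [0, [0, 0, 0.05], [0.18, 0, 0]],
    [0, [0, 0, 0.05], [0.22, 0, 0]],
    [0, [0, 0, 0.05], [0.22, 0, 0]],
  ],
)

```text
time: 8.05
tool_pos: [0.5274, 0.0438, 0.3454]
tool_rot: [-0.172, 0.98, 0.098, 0.015]
contact_force: [-0.2, -0.3, -2.7]
gripper_width: 0.156
grasp_force: 59.8
```

```bash
python3 -c "
from h import *
s=monitor.state(); print(s['tool_pos'],s['tool_rot'],s['gripper_width'],s['grasp_force'],s['joint_pos'])"
```

```text
[0.52742857 0.04381619 0.3453777 ] [-0.17185099  0.98011215  0.09802172  0.01546459] 0.15584798464824948 59.78074550628662 [-0.2368085  -0.21259585  1.70324774  0.34034861  1.72950956  1.17560209]
```

J4 turns the favourable way, so I continue to about 80°.

>>> arm_command(
  rows=[
    [0, [0, 0, 0.02], [0.06, 0, 0]],
    [0, [0, 0, 0.04], [0.12, 0, 0]],
    [0, [0, 0, 0.06], [0.18, 0, 0]],
    [0, [0, 0, 0.08], [0.24, 0, 0]],
    [0, [0, 0, 0.1], [0.3, 0, 0]],
    [0, [0, 0, 0.1], [0.36, 0, 0]],
    [0, [0, 0, 0.1], [0.42, 0, 0]],
    [0, [0, 0, 0.1], [0.48, 0, 0]],
    [0, [0, 0, 0.1], [0.54, 0, 0]],
    [0, [0, 0, 0.1], [0.6, 0, 0]],
    [0, [0, 0, 0.1], [0.66, 0, 0]],
    [0, [0, 0, 0.1], [0.66, 0, 0]],
  ],
)

```text
time: 9.05
tool_pos: [0.5269, 0.0463, 0.3723]
tool_rot: [-0.636, 0.766, 0.074, 0.06]
contact_force: [-0.5, 0.3, -3.1]
gripper_width: 0.153
grasp_force: 60.0
```

>>> arm_command(
  rows=[
    [0, [0, 0, 0], [0, 0, 0]],
    [0, [0, 0, 0], [0, 0, 0]],
    [0, [0, 0, 0], [0, 0, 0]],
    [0, [0, 0, 0], [0, 0, 0]],
    [0, [0, 0, 0], [0, 0, 0]],
    [0, [0, 0, 0], [0, 0, 0]],
  ],
)

```text
time: 9.55
tool_pos: [0.5282, 0.0458, 0.379]
tool_rot: [-0.634, 0.767, 0.079, 0.065]
contact_force: [-0.2, -0.2, -1.8]
gripper_width: 0.153
grasp_force: 60.0
```

Run:
```python
from m import *
from scipy.spatial.transform import Rotation as Ro
f=grab('scene'); comps(f,(0,170,90),(4,255,255),(.06,.13),'red'); comps(f,(105,120,60),(125,255,255),(.2,.6),'blue')
save(f['color'],'end.png')
f=grab('top'); comps(f,(105,120,60),(125,255,255),(.2,.6),'blue')
s=monitor.state(); q=s['tool_rot']; print(s['time'],s['tool_pos'],s['gripper_width'],s['grasp_force'],s['joint_pos'],s['joint_vel'],Ro.from_quat(np.r_[q[1:],q[0]]).as_matrix()[:,2])
```

```text
red px [365. 179.] 68 mean [0.4917 0.1635 0.1048] z [0.102 0.105 0.107] rect [0.4915 0.1635] [0.0095 0.0581] 79.1
blue px [333.  94.] 386 mean [0.5402 0.0461 0.386 ] z [0.361 0.387 0.402] rect [0.537  0.0437] [0.0428 0.0545] 26.5
blue px [347.  92.] 17 mean [0.5379 0.0713 0.3858] z [0.376 0.387 0.393] rect [0.5354 0.0715] [0.002  0.0189] 82.5
blue px [221. 222.] 425 mean [0.5254 0.0474 0.3882] z [0.379 0.387 0.401] rect [0.5269 0.0423] [0.0482 0.0467] 0.7
blue px [180. 222.] 34 mean [0.5253 0.1259 0.3781] z [0.369 0.38  0.382] rect [0.5256 0.1258] [0.032  0.0039] 0.6
blue px [189. 221.] 35 mean [0.5258 0.1084 0.3813] z [0.375 0.383 0.386] rect [0.5265 0.108 ] [0.0337 0.0044] 0.6
blue px [198. 222.] 36 mean [0.5253 0.0909 0.3851] z [0.377 0.386 0.389] rect [0.5256 0.0908] [0.0046 0.0315] 90.0
blue px [208. 221.] 31 mean [0.5256 0.0727 0.3881] z [0.381 0.389 0.393] rect [0.5256 0.0726] [0.0315 0.0039] 0.2
9.65 [0.52813395 0.04570038 0.37865104] 0.15667184743010287 59.98699486255646 [-5.38096014e-01 -2.02940357e-03  1.80446861e+00  1.23041597e+00
  2.03391569e+00  1.00141423e+00] [-0.00220952  0.00554813  0.00411708 -0.00018438  0.00158347  0.00196101] [-3.36896060e-05  9.82142125e-01 -1.88140491e-01]
```

View pics/end.png

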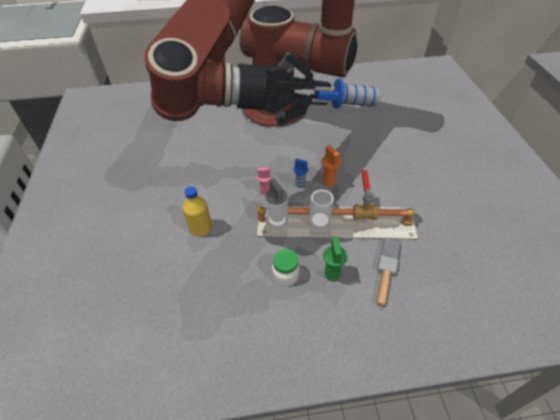

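The strainer lies nearly level in the gripper at (350,94), about 10° off level and 0.36 m up. The lever is shut (366,180) and the bystanders are in place. I hand in.

```bash
python3 -c "
from h import *
print(manip.job_done())"
```

```text
the job is handed in; nothing more can be done
None
```

The job is handed in: the valve is shut at its stop, and the blue strainer is out of its bowl, held still about 10° off level and roughly 0.36 m above the worktop; the last picture shows the cartridge, bottle, tub and brush in place.

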